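# Hold the stub carrier over the static remover

## Task

Draw the stub carrier by its upright grip straight out of the front of its covered dock, lift it over the vial rack and hold it level over the grille of the static remover: centred, lengthwise along the grille (either way round) and hovering about a centimetre above it, so that the specimens lose their static charge. The carrier must never touch the remover, and everything else on the bench is left as it stands. Finish while still holding the carrier there, motionless: do not put it down or let go.

Things in the scene. Friction and masses are not known exactly. Their poses are not given: they have to be found in the camera images.
- carrier: loose stub carrier, 80 to 170 g: aluminium plate 120 (x) x 50 (y) x 6 mm with eight metal stubs (tops 15 mm above the underside) and an upright black grip block at its -x end. Origin: centre of the underside; x along its length, away from the grip. Starts lying on the dock's base plate, axes parallel to the dock's, grip end out of its front; 3 mm slack each side
- carrier_grip (a point): the point to pinch on the carrier's grip block, 48 mm from the carrier's origin along -x and 40 mm above its underside. The block is 22 mm (x) x 12 mm (y) and reaches from 6 to 56 mm above the underside: pinch it across y (12 mm) from above
- dock: fixed dock, 130 (x) x 84 (y) x 36 mm. Origin: centre of underside; x points to its closed back, open front to -x. Base plate 6 mm thick. From x = -25 mm back: side rails (channel 56 mm wide), clear cover 32 to 36 mm above the table; before that open from above. Carrier's centre starts at x about -7 mm; the carrier is out from under the cover when its centre is beyond x = -85 mm
- remover: fixed static remover, a white box 190 (x) x 110 (y) mm, 47 mm high, plus a flat grey frame of 146 x 70 mm round the grille whose top is 50 mm above the table. Origin: centre of its underside; x along its length and along the grille. It and the dock may stand on either side of the rack
- grille (a point): centre of the remover's grille (opening 130 x 54 mm), level with the top of the frame, 50 mm above the table; axes as the remover's, x along the grille's length
- rack: loose white vial rack with 18 capped vials, 260 (x) x 50 (y) mm, 79 mm high to the caps, standing between dock and remover with its length roughly along the robot's x. Origin: centre of its underside. Stays where it is
- wash_bottle: loose white wash bottle, 68 mm across, 218 mm high with its spout, origin at the centre of its underside. Stays where it is
- tool_beaker: loose clear beaker with tools standing in it, 74 mm across, 155 mm high with the tools, origin at the centre of its underside. Stays where it is
- blower: loose blue rubber dust blower lying between rack and robot, 110 x 52 x 52 mm, nozzle along its +x, origin on the table under its bulb. Stays where it is
- tweezers: loose steel tweezers lying flat, 126 mm long (x), 7 mm high, origin under their middle. Stay where they are
- jar: loose amber jar with black cap, 48 mm across, 60 mm high, origin at the centre of its underside. Stays where it is
- sample_box: loose flat sample box with clear lid, 162 x 122 x 32 mm, origin at the centre of its underside. Stays where it is
- pocket_balance: loose grey pocket balance, 120 x 110 x 21 mm, origin at the centre of its underside. Stays where it is

How it is judged (in metres and radians):
On the way, in this order (a step that is already met when the one before it is completed fails the run):
1. the carrier is drawn forward along the dock, still under the cover (x of carrier in the frame of dock below -0.06 m and z of carrier in the frame of dock below 0.025 m).
2. the carrier passes over the vial rack (y of carrier in the frame of rack between -0.06 and 0.06 m and x of carrier in the frame of rack between -0.18 and 0.18 m and z of carrier in the frame of rack above 0.079 m).
At the end, for the whole second after the job is handed in: Carrier held still in the fingers, touching nothing else: centre within 12 mm of the grille's seen from above, underside 4 to 20 mm above its frame, lengthwise within 0.14 rad (either way round), level within 0.1 rad; every other loose thing within 20 mm of its start (horizontal distance between carrier and grille below 0.012 m and z of carrier in the frame of grille between 0.004 and 0.02 m and angle between the x axis of carrier and the x axis of remover, either way round below 0.14 rad and angle between carrier's own z axis and vertical below 0.1 rad and contact force between the fingers and carrier above 1 N and contact force between carrier and remover below 0.05 N and contact force between carrier and rack below 0.05 N and contact force between carrier and jar below 0.05 N and contact force between carrier and sample_box below 0.05 N and linear speed of carrier below 0.02 m/s and angular speed of carrier below 0.2 rad/s and distance of each of rack, wash_bottle, tool_beaker, blower, tweezers, jar, sample_box, pocket_balance from where it was at the start of the episode below 0.02 m); the arm keeps its last pose, push and grip.
It fails at once if the carrier touches the static remover (over 0.3 N) (contact force between carrier and remover above 0.3 N).
It fails at once if a bystander is shifted over 20 mm or tipped over 0.3 rad (distance of any of rack, wash_bottle, tool_beaker, blower, tweezers, jar, sample_box, pocket_balance from where it was at the start of the episode above 0.02 m or angle between any of rack, wash_bottle, tool_beaker, blower, tweezers, jar, sample_box, pocket_balance's own z axis and vertical above 0.3 rad).
It also fails if it takes over 46 s, if anything falls off the work surface, if the arm or the gripper's body presses on something with over 40 N, if the wrist force passes 120 N, or if a joint passes its speed limit or range.

## Robot

A 6-joint arm with a two-finger parallel gripper is mounted at the origin on the work surface. World frame = base frame: x ahead of the robot, y to its left, z up, the work surface at z = 0. Lengths are in mm, angles in degrees, forces in N, time in s.
With the tool pointing down it reaches from about 300 to 775 mm from the base axis. Payload 14.6 kg.
Tool frame: the origin (TCP) lies midway between the tips of the shut fingers; the grasp point (between the pads) lies 19 mm behind it; z points along the fingers, y is the direction in which the jaws open and shut (so a half turn about z gives the same grasp; the last joint's range is limited). The gripper opens to 85 mm and grips with 20 to 120 N. Pads are 22 mm wide; open, the fingers measure 114 mm over their backs; the gripper's body (76 mm by 85 mm) begins 54 mm behind the grasp point. The pads swing forward as they close: fully open they stand 13 mm farther back than shut.
Start: joints at [61.1, 17.183, 87.147, -0, 75.671, -3.816], TCP at [233.168, 498.119, 231.281] pointing down, gripper open.
Joint ranges: [-173.82, 173.82], [-45.26, 126.66], [13.44, 144.39], [-59.66, 239.66], [0, 175.72], [-146.38, 146.38]. Speed limits (degrees/s): [127.2, 127.2, 147.25, 180, 180, 180].

## Interface

Orientations are given as a 3x3 rotation matrix whose columns are the frame's x, y, z axes.
In Python, from cell import * gives the robot as it stands. The module is installed in compiled form; this text tells all that it offers.
- The arm moves only by the shell command python3 -m handwheel 'ROWS' [FORCE]. ROWS is JSON, a list of rows, each an object with "claw": the closure, from 0 (fully open) to 1 (shut); "dp": the shift along the tool's x, y, z scaled (see below), a list of three; "spin": the turn about the tool's z scaled (see below). A call has 1 to 8 rows; each row is the pose to reach, as a shift and turn from the pose commanded when the call began, along the tool's axes at that moment; what a row does not reach only later rows make up. The controller multiplies each number of a shift by 0.5 m and each number of a turn by 120 degrees. A row lasts 1/10 s, in which the tool goes at most 50 mm and 8.59 degrees, less where a joint would pass 70% of its speed; a pose out of reach is approached as far as the arm can. A call with a number of a shift or a turn outside -1 to 1 is refused whole. A call with a gripper value outside its range is refused whole. The fingers move at their own pace and stop on an object; FORCE is the grip in N (left out, the last holds). Time passes only in rows, so rows that repeat a pose let the fingers close. It gives the time, the measured TCP pose, the force and the opening at its end, in the units of the state.
- state(): the state, without advancing time (a new reading comes with each control period).
- read_camera(name): name is "scene" or "top"; returns a dict with "img" (400x640x3 uint8, red, green, blue), "camera_matrix" (3x3 intrinsics, pixels), "k1" (the pictures are not rectified: a ray, as slopes to the right and down, at radius r is drawn at 1 + k1 r^2 times it, then the intrinsics apply), "world_from_camera" (4x4, takes a point from camera to world coordinates). Camera axes: x right, y down, z forward; pixel columns grow to the right and rows downward; lengths in mm; the calibration is good to about 2 mm. A picture is of the moment at which its call begins. There is no depth.
- finish_job(): hands the job in, once; it reports no verdict.
The state is a dict: "t": time; "joints": joint angles; "joint_vel": joint speeds; "joint_torque": joint torques, N m; "eef_pos": TCP position; "tool_rot": TCP orientation; "contact_force": force on the tool from outside, world axes, zero at the start; "moment": the same for the moment, N m; "finger_gap": finger opening in mm.
Only numpy, scipy, OpenCV 4.12 (cv2) and the standard library are available. Lean on these libraries where they do the work, as an engineer would, in place of code of your own. Each camera call takes 0.05 s, during which the arm holds its last target. There are 200 camera calls.

## Working session

There is one attempt and no reset: what is moved stays moved. The work goes in short steps, Python scripts to look and compute and a shell command to move; the robot and the scene stay as the last step left them, time stands still between calls to the robot, and variables do not carry over. Pictures are saved under pics/ and viewed, about 8 in all and at most 12, crops included, and the job is handed in when it is done.

```bash
mkdir -p pics; cat > h.py <<'E'
import numpy as np, cv2
from cell import *
def snap(name,fn):
    c=read_camera(name); cv2.imwrite('pics/'+fn,cv2.cvtColor(c['img'],cv2.COLOR_RGB2BGR)); np.savez('pics/'+fn+'.npz',**c); return c
def ray(c,u,v):
    K=np.array(c['camera_matrix']);T=np.array(c['world_from_camera'])
    p=np.array([(u-K[0,2])/K[0,0],(v-K[1,2])/K[1,1]]);q=p.copy()
    for _ in range(30): q=p/(1+float(c['k1'])*(q@q))
    return T[:3,3],T[:3,:3]@np.array([q[0],q[1],1])
def onz(c,u,v,z):
    o,d=ray(c,u,v); return (o+d*(z-o[2])/d[2])
def proj(c,P):
    K=np.array(c['camera_matrix']);T=np.array(c['world_from_camera'])
    p=T[:3,:3].T@(np.array(P)-T[:3,3]);q=p[:2]/p[2];q=q*(1+float(c['k1'])*(q@q))
    return K[0,0]*q[0]+K[0,2],K[1,1]*q[1]+K[1,2]
E
python3 - <<'E'
from h import *
for n in('scene','top'):
    c=snap(n,n+'0.png'); print(n,c['camera_matrix'],c['k1'],np.round(c['world_from_camera'],3))
s=state();print(s['t'],s['eef_pos'],s['tool_rot'],s['finger_gap'])
E
```

```text
scene [[516.34634747   0.         326.47609266]
 [  0.         516.34634747 200.45331707]
 [  0.           0.           1.        ]] -0.15907181571629986 [[ 7.000000e-03  7.780000e-01 -6.280000e-01  1.701439e+03]
 [ 1.000000e+00  3.000000e-03  1.600000e-02 -1.974800e+01]
 [ 1.400000e-02 -6.280000e-01 -7.780000e-01  1.425805e+03]
 [ 0.000000e+00  0.000000e+00  0.000000e+00  1.000000e+00]]
top [[390.52011217   0.         325.7349052 ]
 [  0.         390.52011217 199.28685027]
 [  0.           0.           1.        ]] -0.018937881973540655 [[-2.000000e-02 -9.780000e-01  2.070000e-01  3.210480e+02]
 [-1.000000e+00  1.900000e-02 -1.000000e-02 -1.102700e+01]
 [ 6.000000e-03 -2.070000e-01 -9.780000e-01  1.293092e+03]
 [ 0.000000e+00  0.000000e+00  0.000000e+00  1.000000e+00]]
0.1 [233.05395072 497.95797112 230.77888392] [[-9.05699528e-01  4.23919934e-01 -5.05040808e-04]
 [ 4.23920227e-01  9.05699101e-01 -8.83130213e-04]
 [ 8.30385040e-05 -1.01394763e-03 -9.99999483e-01]] 85.38373512837887
```

View pics/scene0.png

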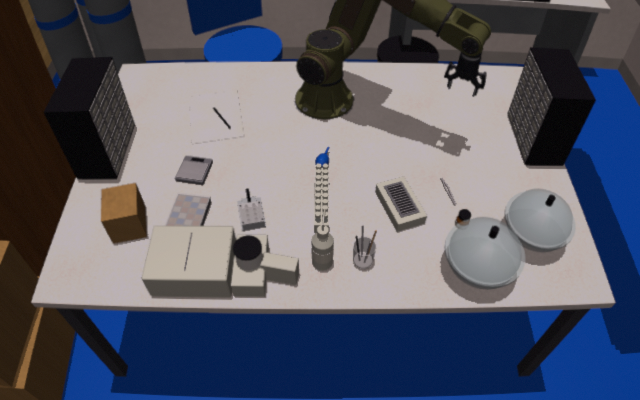

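View pics/top0.png

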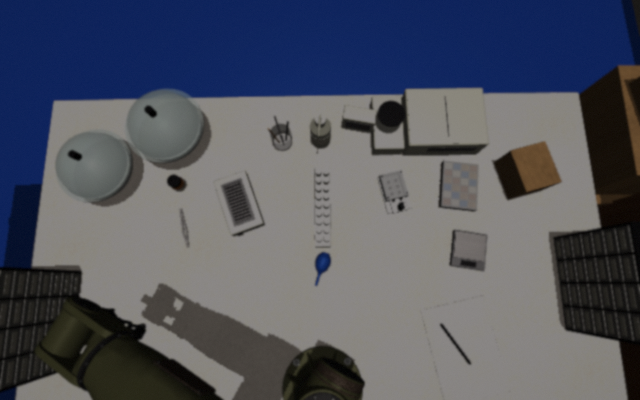

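The scene view shows the remover at (401,201), the dock at (251,210), the rack at column 321 and the blower at (322,158). In the top view the remover is at (240,203), the dock at (396,190) with the grip near its lower end (402,205), and the rack at (322,208). I'll zoom in on the dock and remover.

```bash
python3 - <<'E'
import cv2,numpy as np
a=cv2.imread('pics/top0.png');b=cv2.imread('pics/scene0.png')
f=lambda i,x,y,w,h,s:cv2.convertScaleAbs(cv2.resize(i[y:y+h,x:x+w],None,fx=s,fy=s,interpolation=cv2.INTER_CUBIC),alpha=1.5)
t=np.hstack([f(a,205,160,70,85,5),f(a,365,160,70,85,5)]) 
cv2.imwrite('pics/c1.png',t)
t=np.hstack([f(b,365,165,70,70,5),f(b,225,180,70,70,5)])
cv2.imwrite('pics/c2.png',t)
E
```

```text
(no output)
```

View pics/c1.png

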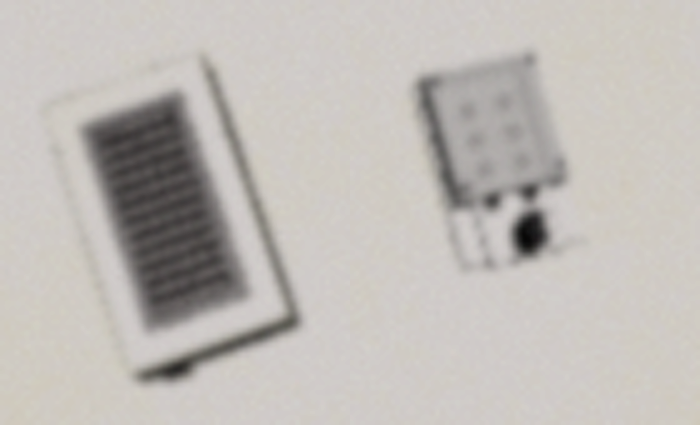

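View pics/c2.png

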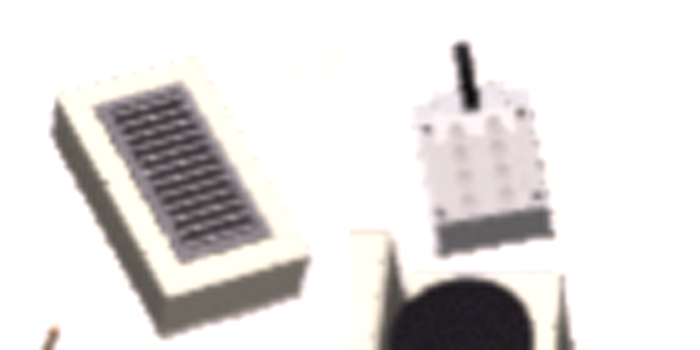

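```bash
cat > m.py <<'E'
from h import *
L=lambda n:dict(np.load(f'pics/{n}0.png.npz'))
T,S=L('top'),L('scene')
def rect(c,pts,ox,oy,z,dx=0):
    P=np.array([onz(c,ox+(x-dx)/5-.4,oy+y/5-.4,z)[:2] for x,y in pts])
    (tl,tr,br,bl)=P
    v=(tl+tr-br-bl)/2;w=(tl+bl-tr-br)/2
    print(P.mean(0).round(1),'len',np.linalg.norm(v).round(1),'wid',np.linalg.norm(w).round(1),'ang',np.degrees(np.arctan2(v[1],v[0])).round(2),np.degrees(np.arctan2(-w[0],w[1])).round(2))
rect(T,[(82,128),(183,92),(248,298),(148,330)],205,160,50)
# scene: up is robot side; order tl.. => far(+x),left(+y)
rect(S,[(272,237),(182,264),(95,107),(185,82)],365,165,50)
print('dock cover')
rect(T,[(420,78),(535,55),(565,180),(457,207)],365,160,36,350)
rect(S,[(553,207),(437,217),(416,115),(527,93)],225,180,36,350)
def tri(a,b):
    o1,d1=ray(T,*a);o2,d2=ray(S,*b)
    A=np.c_[d1,-d2];s=np.linalg.lstsq(A,o2-o1,rcond=None)[0]
    p,q=o1+s[0]*d1,o2+s[1]*d2;return (p+q)/2,np.linalg.norm(p-q)
def blob(c,x0,y0,x1,y1,th=70):
    g=cv2.cvtColor(c['img'],cv2.COLOR_RGB2GRAY)[y0:y1,x0:x1]
    m=(g<th).astype('u1');n,l,st,ce=cv2.connectedComponentsWithStats(m);k=1+np.argmax(st[1:,4])
    ys,xs=np.where(l==k);w=(120.-g[ys,xs]);return (xs@w/w.sum()+x0,ys@w/w.sum()+y0),st[k]
a,sa=blob(T,395,199,412,213);b,sb=blob(S,240,185,258,203)
print('grip',a,sa,b,sb,tri(a,b))
for h in(37,62): print(onz(T,*a,h),onz(S,*b,h))
print('grip top end scene',onz(S,225+(461-350)/5-.4,180+45/5,60))
E
python3 m.py
```

```text
[580.8 262.7] len 143.8 wid 68.1 ang 18.7 18.25
[582.  266.3] len 146.4 wid 69.2 ang 18.71 19.79
dock cover
[ 628.9 -249.6] len 88.9 wid 76.8 ang 11.27 11.78
[ 626.8 -248.3] len 95.9 wid 77.8 ang 14.35 10.62
grip (np.float64(400.44081858407077), np.float64(206.32853982300884)) [ 3  3  6  9 42] (np.float64(247.9619744058501), np.float64(195.30237659963436)) [ 6  4  5 13 34] (array([ 557.95485089, -266.91942663,   36.88351715]), np.float64(3.0736979901781276))
[ 557.94776011 -268.46374582   37.        ] [ 558.34023102 -265.33909447   37.        ]
[ 553.23274755 -263.33997416   62.        ] [ 578.9172647  -260.91818145   62.        ]
grip top end scene [ 548.99814136 -267.83445251   60.        ]
```

```bash
cat > go.py <<'E'
import sys; from h import *
s=state();p=np.array(s['eef_pos']);R=np.array(s['tool_rot'])
x,y,z,yaw=map(float,sys.argv[1:])
d=R.T@(np.array([x,y,z])-p); cy=np.degrees(np.arctan2(R[1,1],R[0,1])); sp=(cy-yaw+180)%360-180
print('t',s['t'],'pos',p.round(1),'yaw_y',round(cy,2),'| dp',(d/500).round(4),'spin',round(sp/120,4),'len',np.linalg.norm(d).round(1),'spindeg',round(sp,1))
E
python3 - <<'E'
exec(open('m.py').read().split("print('grip'")[0])
for n,(u,v,z) in dict(racktop=(322,170,79),rackbot=(322,246,79),blower=(323,262,26),bottle=(320,132,110),beaker=(280,135,80)).items(): print(n,onz(T,u,v,z).round(0))
E
python3 go.py 300 -50 231 -3; python3 go.py 555 -266 130 -78
```

```text
[580.8 262.7] len 143.8 wid 68.1 ang 18.7 18.25
[582.  266.3] len 146.4 wid 69.2 ang 18.71 19.79
dock cover
[ 628.9 -249.6] len 88.9 wid 76.8 ang 11.27 11.78
[ 626.8 -248.3] len 95.9 wid 77.8 ang 14.35 10.62
racktop [674. -13.  79.]
rackbot [430.  -9.  79.]
blower [383. -11.  26.]
bottle [792.  -9. 110.]
beaker [796. 123.  80.]
t 0.1 pos [233.1 498.  230.8] yaw_y 64.92 | dp [-5.858e-01 -9.358e-01  5.000e-04] spin 0.566 len 552.0 spindeg 67.9
t 0.1 pos [233.1 498.  230.8] yaw_y 64.92 | dp [-1.2309 -1.1107  0.2026] spin 1.191 len 835.1 spindeg 142.9
```

```bash
python3 -m handwheel '[{"claw":0,"dp":[-0.61,-0.55,0],"spin":0.56},{"claw":0,"dp":[-0.61,-0.55,0],"spin":0.56},{"claw":0,"dp":[-0.61,-0.55,0],"spin":0.56},{"claw":0,"dp":[-0.61,-0.55,0],"spin":0.56},{"claw":0,"dp":[-0.61,-0.55,0],"spin":0.56},{"claw":0,"dp":[-0.61,-0.55,0],"spin":0.56},{"claw":0,"dp":[-0.61,-0.55,0],"spin":0.56},{"claw":0,"dp":[-0.61,-0.55,0],"spin":0.56}]' 40; python3 go.py 555 -266 110 -78
```

```text
t: 0.9
eef_pos: [388.8, 127.6, 231.3]
tool_rot: [[0.046, 0.999, 0.0], [0.999, -0.046, 0.0], [0.0, 0.0, -1.0]]
contact_force: [1.4, 0.7, 0.5]
finger_gap: 85.5
t 0.9 pos [388.8 127.6 231.3] yaw_y -2.62 | dp [-0.7712  0.3679  0.2426] spin 0.6282 len 444.1 spindeg 75.4
```

```bash
python3 -m handwheel '[{"claw":0.3,"dp":[-0.75,0.36,0.1],"spin":0.63},{"claw":0.3,"dp":[-0.75,0.36,0.1],"spin":0.63},{"claw":0.3,"dp":[-0.75,0.36,0.1],"spin":0.63},{"claw":0.3,"dp":[-0.75,0.36,0.1],"spin":0.63},{"claw":0.4,"dp":[-0.75,0.36,0.1],"spin":0.63},{"claw":0.4,"dp":[-0.75,0.36,0.1],"spin":0.63},{"claw":0.4,"dp":[-0.75,0.36,0.1],"spin":0.63},{"claw":0.4,"dp":[-0.75,0.36,0.1],"spin":0.63}]'; python3 -m handwheel '[{"claw":0.5,"dp":[0,0,0],"spin":0},{"claw":0.5,"dp":[0,0,0],"spin":0},{"claw":0.5,"dp":[0,0,0],"spin":0}]'; python3 go.py 556 -266.5 100 -78
```

```text
t: 1.7
eef_pos: [546.4, -237.1, 182.9]
tool_rot: [[0.948, 0.319, -0.0], [0.319, -0.948, 0.0], [-0.0, -0.0, -1.0]]
contact_force: [0.7, 2.0, -0.0]
finger_gap: 50.9
t: 2.0
eef_pos: [545.9, -234.2, 183.6]
tool_rot: [[0.945, 0.326, -0.0], [0.326, -0.945, 0.0], [-0.0, -0.0, -1.0]]
contact_force: [0.4, 0.4, 0.0]
finger_gap: 42.8
t 2.0 pos [ 545.9 -234.2  183.6] yaw_y -70.94 | dp [-0.002   0.0677  0.1672] spin 0.0588 len 90.2 spindeg 7.1
```

```bash
python3 -m handwheel '[{"claw":0.5,"dp":[-0.002,0.068,0.1],"spin":0.059},{"claw":0.5,"dp":[-0.002,0.068,0.168],"spin":0.059},{"claw":0.5,"dp":[-0.002,0.068,0.168],"spin":0.059},{"claw":0.5,"dp":[-0.002,0.068,0.168],"spin":0.059},{"claw":0.5,"dp":[-0.002,0.068,0.168],"spin":0.059}]'; python3 - <<'E'
from h import *
a=snap('scene','s1.png')['img'];b=snap('top','t1.png')['img']
f=lambda i,x,y:cv2.convertScaleAbs(cv2.resize(i[y:y+90,x:x+80,::-1],None,fx=5,fy=5,interpolation=cv2.INTER_CUBIC),alpha=1.5)
cv2.imwrite('pics/c3.png',np.hstack([f(a,210,160),f(b,360,150)]))
E
python3 go.py 556 -266.5 100 -78
```

```text
t: 2.5
eef_pos: [557.3, -267.1, 102.6]
tool_rot: [[0.978, 0.207, 0.003], [0.207, -0.978, -0.002], [0.003, 0.002, -1.0]]
contact_force: [-0.7, 0.3, 0.1]
finger_gap: 42.6
t 2.6 pos [ 557.1 -267.3  102.2] yaw_y -78.05 | dp [-0.0018 -0.002   0.0044] spin -0.0005 len 2.6 spindeg -0.1
```

View pics/c3.png

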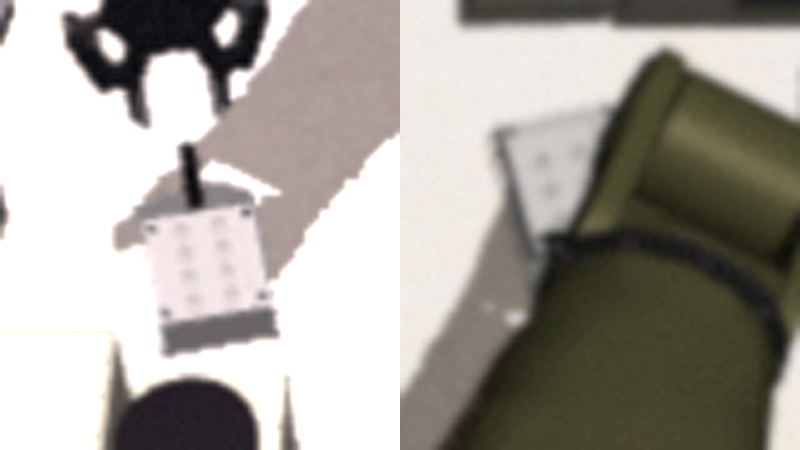

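The crop shows the fingertips at (138,120) and (223,113), on either side of the line of the grip, whose top is at (187,150) and whose base is at (195,205). I'll compare the projections.

```bash
python3 - <<'E'
from h import *
c=dict(np.load('pics/s1.png.npz'))
q=lambda x,y:(210+x/5-.4,160+y/5-.4)
R=np.array(state()['tool_rot']);p=np.array(state()['eef_pos'])
for k in(7,10): # tips back by k
    t=p-R[:,2]*k; print('tip mid proj',proj(c,t),'seen',q(180.5,117), [proj(c,t+R[:,1]*s*(21+4)) for s in(1,-1)],q(138,122),q(223,115))
print('grip top z62',onz(c,*q(187,148),62),'base z12',onz(c,*q(195,207),12))
print('tip mid at z',onz(c,*q(180.5,119),p[2]+8))
# cover from scene, corners
P=np.array([onz(c,*q(*a),36)[:2] for a in[(278,312),(163,325),(140,228),(250,203)]]);print(P.round(1))
E
```

```text
tip mid proj (np.float64(245.22948695713774), np.float64(181.44294643922436)) seen (245.7, 183.0) [(np.float64(237.88822155709613), np.float64(182.5735983015227)), (np.float64(252.5555311153404), np.float64(180.31679484809186))] (237.2, 184.0) (254.2, 182.6)
tip mid proj (np.float64(245.1367612493126), np.float64(180.85789486660272)) seen (245.7, 183.0) [(np.float64(237.78569499426266), np.float64(181.9892294927315)), (np.float64(252.4725738863835), np.float64(179.7311101036127))] (237.2, 184.0) (254.2, 182.6)
grip top z62 [ 551.58856101 -266.69377015   62.        ] base z12 [ 563.72479276 -265.20548471   12.        ]
tip mid at z [ 566.67049326 -264.6855121   110.18278712]
[[ 673.  -197.4]
 [ 684.3 -273.8]
 [ 601.7 -297.5]
 [ 579.3 -223.1]]
```

```bash
python3 -m handwheel '[{"claw":0.5,"dp":[0,0,0.06],"spin":0},{"claw":0.5,"dp":[0,0,0.1],"spin":0},{"claw":0.5,"dp":[0,0,0.13],"spin":0},{"claw":0.5,"dp":[0,0,0.148],"spin":0},{"claw":0.5,"dp":[0,0,0.148],"spin":0},{"claw":0.5,"dp":[0,0,0.148],"spin":0}]'; python3 -m handwheel '[{"claw":0.7,"dp":[0,0,0],"spin":0},{"claw":0.75,"dp":[0,0,0],"spin":0},{"claw":0.8,"dp":[0,0,0],"spin":0},{"claw":0.9,"dp":[0,0,0],"spin":0},{"claw":1,"dp":[0,0,0],"spin":0},{"claw":1,"dp":[0,0,0],"spin":0},{"claw":1,"dp":[0,0,0],"spin":0},{"claw":1,"dp":[0,0,0],"spin":0}]' 40; python3 -c "
from cell import *;s=state();print(s['contact_force'],s['moment'])"; python3 go.py 556 -267 27 -78
```

```text
t: 3.2
eef_pos: [556.7, -267.7, 26.5]
tool_rot: [[0.979, 0.206, 0.001], [0.206, -0.979, -0.001], [0.001, 0.001, -1.0]]
contact_force: [0.5, -0.4, -0.0]
finger_gap: 42.3
t: 4.0
eef_pos: [556.4, -267.6, 26.0]
tool_rot: [[0.979, 0.206, 0.001], [0.206, -0.979, -0.0], [0.0, 0.0, -1.0]]
contact_force: [-1.3, 0.6, 5.9]
finger_gap: 11.4
[-1.31202013  0.59620769  5.9486533 ] [0.16314166 0.20637516 0.02455127]
t 4.0 pos [ 556.4 -267.6   26. ] yaw_y -78.12 | dp [-0.0005 -0.0013 -0.0021] spin -0.001 len 1.3 spindeg -0.1
```

```bash
python3 -m handwheel '[{"claw":1,"dp":[0,0,-0.004],"spin":0},{"claw":1,"dp":[-0.01,0,-0.005],"spin":0},{"claw":1,"dp":[-0.03,0,-0.005],"spin":0},{"claw":1,"dp":[-0.05,0,-0.005],"spin":0},{"claw":1,"dp":[-0.07,0,-0.005],"spin":0},{"claw":1,"dp":[-0.09,0,-0.005],"spin":0},{"claw":1,"dp":[-0.1,0,-0.005],"spin":0},{"claw":1,"dp":[-0.1,0,-0.005],"spin":0}]' 40; python3 -c "
from cell import *;s=state();print(s['contact_force'],s['moment'])"; python3 go.py 463 -287 30 -78
```

```text
t: 4.8
eef_pos: [506.7, -278.1, 28.2]
tool_rot: [[0.979, 0.205, -0.0], [0.205, -0.979, 0.0], [-0.0, -0.0, -1.0]]
contact_force: [-0.3, -0.7, -1.5]
finger_gap: 11.3
[-0.30841485 -0.69146417 -1.45918235] [-0.04909291  0.07169812 -0.03114157]
t 4.8 pos [ 506.7 -278.1   28.2] yaw_y -78.16 | dp [-0.0892 -0.0005 -0.0037] spin -0.0013 len 44.6 spindeg -0.2
```

Free sliding, and the wrist now carries about 1.5 N, the carrier's weight. I'll finish the draw, then check.

```bash
python3 -m handwheel '[{"claw":1,"dp":[-0.02,0,0],"spin":0},{"claw":1,"dp":[-0.04,0,0],"spin":0},{"claw":1,"dp":[-0.06,0,0],"spin":0},{"claw":1,"dp":[-0.08,0,0],"spin":0},{"claw":1,"dp":[-0.094,0,0],"spin":0},{"claw":1,"dp":[-0.094,0,0],"spin":0},{"claw":1,"dp":[-0.094,0,0],"spin":0}]'; python3 - <<'E'
from h import *
s=state();print(s['contact_force'],s['eef_pos'])
a=snap('scene','s2.png')['img']
f=lambda i,x,y:cv2.convertScaleAbs(cv2.resize(i[y:y+90,x:x+90,::-1],None,fx=6,fy=6,interpolation=cv2.INTER_CUBIC),alpha=1.3)
cv2.imwrite('pics/c4.png',f(a,210,150))
E
```

```text
t: 5.5
eef_pos: [461.4, -287.6, 28.2]
tool_rot: [[0.979, 0.206, 0.0], [0.206, -0.979, -0.0], [0.0, 0.0, -1.0]]
contact_force: [-0.1, -0.4, -1.5]
finger_gap: 11.3
[-0.11187116 -0.41728725 -1.53179541] [ 461.40107709 -287.59040671   28.19287475]
```

View pics/c4.png

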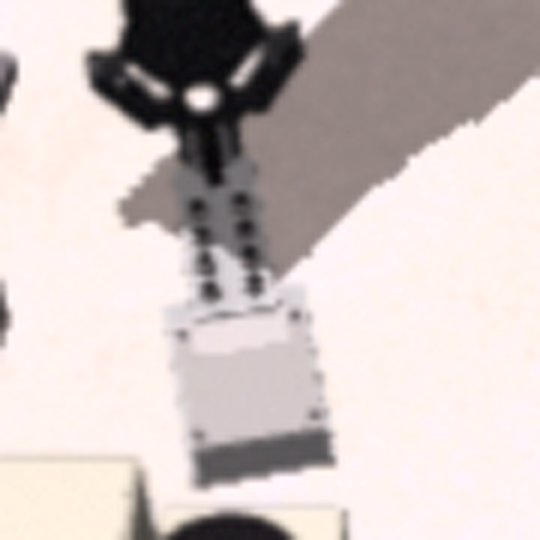

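The carrier is out: its far edge is at crop row 300, in front of the cover's front edge at 315–330. The stubs are evenly aligned. Now I'll lift, with a little extra draw.

```bash
python3 -m handwheel '[{"claw":1,"dp":[-0.012,0,-0.005],"spin":0},{"claw":1,"dp":[-0.024,0,-0.03],"spin":0},{"claw":1,"dp":[-0.024,0,-0.07],"spin":0},{"claw":1,"dp":[-0.024,0,-0.11],"spin":0},{"claw":1,"dp":[-0.024,0,-0.16],"spin":0},{"claw":1,"dp":[-0.024,0,-0.21],"spin":0},{"claw":1,"dp":[-0.024,0,-0.25],"spin":0},{"claw":1,"dp":[-0.024,0,-0.26],"spin":0}]'; python3 go.py 500 0 160 -74; python3 go.py 536 249 160 -71.3;
```

```text
t: 6.35
eef_pos: [450.0, -290.5, 161.1]
tool_rot: [[0.979, 0.206, 0.003], [0.206, -0.979, -0.003], [0.003, 0.003, -1.0]]
contact_force: [-0.6, -0.1, -1.6]
finger_gap: 11.2
t 6.35 pos [ 450.  -290.5  161.1] yaw_y -78.12 | dp [ 0.2175 -0.5479  0.001 ] spin -0.0343 len 294.8 spindeg -4.1
t 6.35 pos [ 450.  -290.5  161.1] yaw_y -78.12 | dp [ 3.9050e-01 -1.0204e+00 -1.0000e-04] spin -0.0568 len 546.3 spindeg -6.8
```

```bash
python3 -m handwheel '[{"claw":1,"dp":[0.01,-0.03,0],"spin":-0.004},{"claw":1,"dp":[0.035,-0.09,0],"spin":-0.008},{"claw":1,"dp":[0.06,-0.16,0],"spin":-0.012},{"claw":1,"dp":[0.09,-0.23,0],"spin":-0.016},{"claw":1,"dp":[0.115,-0.3,0],"spin":-0.02},{"claw":1,"dp":[0.14,-0.36,0],"spin":-0.024},{"claw":1,"dp":[0.16,-0.41,0],"spin":-0.028},{"claw":1,"dp":[0.18,-0.46,0],"spin":-0.03}]'; python3 -m handwheel '[{"claw":1,"dp":[0.02,-0.05,0],"spin":-0.004},{"claw":1,"dp":[0.04,-0.11,0],"spin":-0.008},{"claw":1,"dp":[0.065,-0.18,0],"spin":-0.012},{"claw":1,"dp":[0.09,-0.25,0],"spin":-0.016},{"claw":1,"dp":[0.115,-0.32,0],"spin":-0.02},{"claw":1,"dp":[0.14,-0.38,0],"spin":-0.024},{"claw":1,"dp":[0.15,-0.41,0],"spin":-0.026},{"claw":1,"dp":[0.155,-0.42,0],"spin":-0.027}]'; python3 go.py 536 249 160 -71.3;
```

```text
t: 7.15
eef_pos: [489.5, -44.3, 157.0]
tool_rot: [[0.963, 0.268, -0.002], [0.268, -0.963, 0.0], [-0.002, -0.001, -1.0]]
contact_force: [0.8, -0.3, -1.2]
finger_gap: 11.9
t: 7.95
eef_pos: [508.0, 178.0, 157.1]
tool_rot: [[0.946, 0.323, -0.002], [0.323, -0.946, -0.0], [-0.002, -0.0, -1.0]]
contact_force: [-0.1, 0.1, -1.5]
finger_gap: 11.5
t 7.95 pos [508.  178.  157.1] yaw_y -71.15 | dp [ 0.0988 -0.1162 -0.0059] spin 0.0012 len 76.3 spindeg 0.1
```

```bash
python3 -m handwheel '[{"claw":1,"dp":[0.02,-0.024,0],"spin":0},{"claw":1,"dp":[0.05,-0.06,0],"spin":0},{"claw":1,"dp":[0.08,-0.095,0],"spin":0},{"claw":1,"dp":[0.099,-0.116,0],"spin":0},{"claw":1,"dp":[0.099,-0.116,0.03],"spin":0},{"claw":1,"dp":[0.099,-0.116,0.06],"spin":0},{"claw":1,"dp":[0.099,-0.116,0.085],"spin":0},{"claw":1,"dp":[0.099,-0.116,0.085],"spin":0}]'; python3 go.py 536 249 83 -71.3; python3 - <<'E'
from h import *
a=snap('scene','s3.png')['img'];b=snap('top','t3.png')['img']
f=lambda i,x,y:cv2.convertScaleAbs(cv2.resize(i[y:y+90,x:x+80,::-1],None,fx=5,fy=5,interpolation=cv2.INTER_CUBIC),alpha=1.2)
cv2.imwrite('pics/c5.png',np.hstack([f(a,360,150),f(b,200,155)]))
E
```

```text
t: 8.75
eef_pos: [536.1, 246.4, 112.9]
tool_rot: [[0.947, 0.32, -0.004], [0.32, -0.947, -0.002], [-0.004, 0.0, -1.0]]
contact_force: [-0.1, -0.1, -1.0]
finger_gap: 11.4
t 8.75 pos [536.1 246.4 112.9] yaw_y -71.33 | dp [ 0.0016 -0.005   0.0598] spin -0.0003 len 30.0 spindeg -0.0
```

View pics/c5.png

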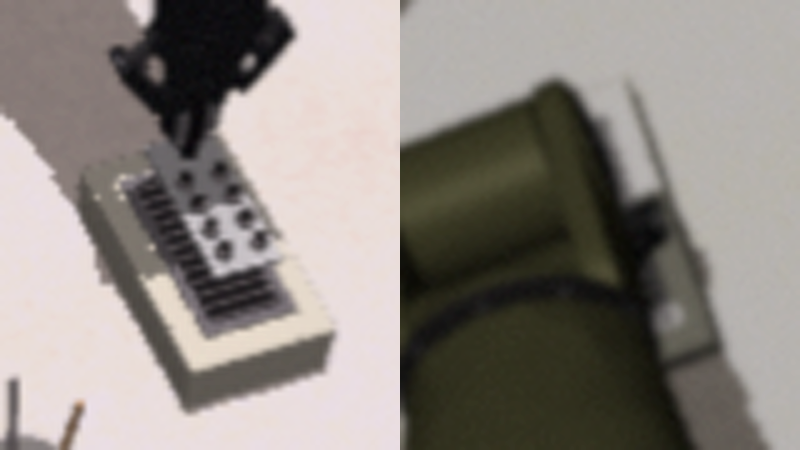

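The scene crop shows the plate above the grille, with far corners at (212,278) and (285,240) and eight stubs in straight rows. The frame's far corners are at (200,338) and (295,310).

```bash
python3 - <<'E'
from h import *
c=dict(np.load('pics/s3.png.npz'))
q=lambda x,y:(360+x/5-.4,150+y/5-.4)
w=lambda a,z:onz(c,*q(*a),z)[:2]
A,B=w((212,278),99),w((285,240),99);print('far edge',A,B,np.linalg.norm(A-B))
e=B-A;print('ang',np.degrees(np.arctan2(-e[0],e[1])))
d=np.array([np.cos(np.radians(18.7)),np.sin(np.radians(18.7))]);print('carrier centre cam',(A+B)/2-60*d,'kinematic',np.array(state()['eef_pos'])[:2]+48*d)
st=np.array([w(a,108) for a in[(185,181),(220,168),(198,203),(233,190),(210,229),(245,215),(223,248),(258,238)]])
v=st[6:].mean(0)-st[:2].mean(0);print('stub mean',st.mean(0),'dir',np.degrees(np.arctan2(v[1],v[0])))
C,D=w((200,338),50),w((295,310),50);print('frame far',C,D,'centre',(C+D)/2-73*d)
E
```

```text
far edge [649.37931793 256.18940579] [616.76737282 308.76934313] 61.872358724419826
ang 31.808659451500084
carrier centre cam [576.24072871 263.24259503] kinematic [582.64035608 262.46419561]
stub mean [597.31421031 266.61904018] dir 18.13664610198256
frame far [661.96710485 253.15622541] [638.05575892 320.5715914 ] centre [580.86508161 263.45916009]
```

```bash
python3 -m handwheel '[{"claw":1,"dp":[0,-0.004,0.015],"spin":0},{"claw":1,"dp":[0,-0.004,0.03],"spin":0},{"claw":1,"dp":[0,-0.004,0.045],"spin":0},{"claw":1,"dp":[0,-0.004,0.055],"spin":0},{"claw":1,"dp":[0,-0.004,0.06],"spin":0},{"claw":1,"dp":[0,-0.004,0.06],"spin":0},{"claw":1,"dp":[0,-0.004,0.06],"spin":0},{"claw":1,"dp":[0,-0.004,0.06],"spin":0}]'; python3 go.py 535.5 248.5 83 -71.3; python3 - <<'E'
from h import *
s=state();print(s['contact_force'],np.abs(s['joint_vel']).max())
a=snap('scene','s4.png')['img']
f=lambda i,x,y:cv2.convertScaleAbs(cv2.resize(i[y:y+65,x:x+70,::-1],None,fx=8,fy=8,interpolation=cv2.INTER_CUBIC),alpha=1.2)
cv2.imwrite('pics/c6.png',f(a,370,170))
E
```

```text
t: 9.65
eef_pos: [536.7, 249.5, 85.9]
tool_rot: [[0.947, 0.321, 0.0], [0.321, -0.947, 0.0], [0.001, -0.0, -1.0]]
contact_force: [-1.1, -0.7, -1.0]
finger_gap: 11.6
t 9.65 pos [536.7 249.5  85.9] yaw_y -71.28 | dp [-0.0029  0.0011  0.0057] spin 0.0002 len 3.3 spindeg 0.0
[-1.14314936 -0.65047787 -0.9739534 ] 0.07603000411330325
```

View pics/c6.png

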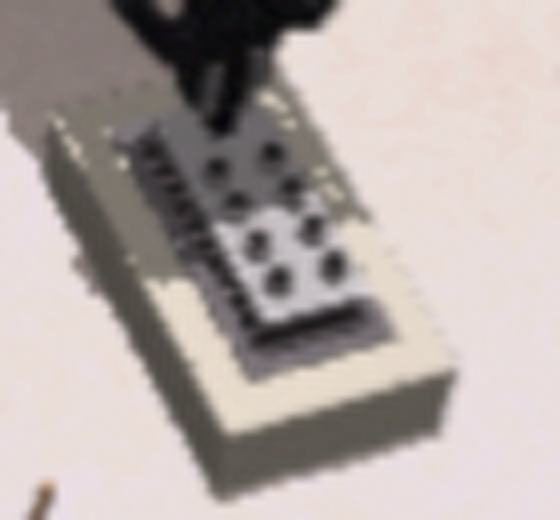

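The crop shows the carrier parallel to the grille, with plate far corners at about (263,330) and (366,297) and frame far corners at (252,380) and (397,337). I'll lower it 4 mm and check the centring from these corners.

```bash
python3 -m handwheel '[{"claw":1,"dp":[-0.001,0.001,0.005],"spin":0},{"claw":1,"dp":[-0.001,0.001,0.008],"spin":0},{"claw":1,"dp":[-0.001,0.001,0.008],"spin":0},{"claw":1,"dp":[-0.001,0.001,0.008],"spin":0},{"claw":1,"dp":[-0.001,0.001,0.008],"spin":0},{"claw":1,"dp":[-0.001,0.001,0.008],"spin":0},{"claw":1,"dp":[-0.001,0.001,0.008],"spin":0},{"claw":1,"dp":[-0.001,0.001,0.008],"spin":0}]'; python3 - <<'E'
from h import *
c=dict(np.load('pics/s4.png.npz'))
w=lambda x,y,z:onz(c,370+x/8-.4,170+y/8-.4,z)[:2]
a=np.radians(18.7);d=np.array([np.cos(a),np.sin(a)]);n=np.array([-d[1],d[0]])
A,B=w(263,330,72),w(366,297,72);C,D=w(252,380,50),w(397,337,50)
P=(A+B)/2-60*d;G=(C+D)/2-73*d
print('carrier',P,np.linalg.norm(A-B),'grille',G,np.linalg.norm(C-D),'diff along,across',(P-G)@d,(P-G)@n)
s=state();print(s['eef_pos'],s['contact_force'],np.abs(s['joint_vel']).max(),s['finger_gap'])
E
```

```text
t: 10.5
eef_pos: [536.2, 248.8, 81.6]
tool_rot: [[0.947, 0.321, 0.0], [0.321, -0.947, 0.0], [0.0, -0.0, -1.0]]
contact_force: [-0.5, 0.3, -0.6]
finger_gap: 11.3
carrier [586.35986692 264.53592509] 48.81717168719707 grille [580.91623588 267.06406917] 68.34696637071485 diff along,across 4.345707436365029 -4.139982876656178
[536.22568244 248.82112745  81.56373114] [-0.49211437  0.31986005 -0.56996709] 0.09279608500524282 11.344715129590929
```

```bash
python3 -m handwheel '[{"claw":1,"dp":[-0.003,-0.003,0],"spin":0},{"claw":1,"dp":[-0.006,-0.006,0],"spin":0},{"claw":1,"dp":[-0.006,-0.006,0],"spin":0},{"claw":1,"dp":[-0.006,-0.006,0],"spin":0},{"claw":1,"dp":[-0.006,-0.006,0],"spin":0},{"claw":1,"dp":[-0.006,-0.006,0],"spin":0},{"claw":1,"dp":[-0.006,-0.006,0],"spin":0},{"claw":1,"dp":[-0.006,-0.006,0],"spin":0}]'; python3 - <<'E'
from h import *
F=[]
for i in range(4):
    c=snap('scene','s5.png');s=state();F.append([s['contact_force'][2],s['eef_pos'][2]])
print(np.round(F,2),s['eef_pos'],np.abs(s['joint_vel']).max())
cv2.imwrite('pics/c7.png',cv2.convertScaleAbs(cv2.resize(c['img'][170:235,370:440,::-1],None,fx=8,fy=8,interpolation=cv2.INTER_CUBIC),alpha=1.2))
E
```

```text
t: 11.3
eef_pos: [532.4, 250.7, 81.5]
tool_rot: [[0.947, 0.321, 0.0], [0.321, -0.947, 0.0], [0.0, 0.0, -1.0]]
contact_force: [-0.1, 0.4, -0.9]
finger_gap: 11.7
[[-1.14 81.52]
 [-0.9  81.55]
 [-0.75 81.55]
 [-0.94 81.54]] [532.41709801 250.69023921  81.5425908 ] 0.05160880920531622
```

View pics/c7.png

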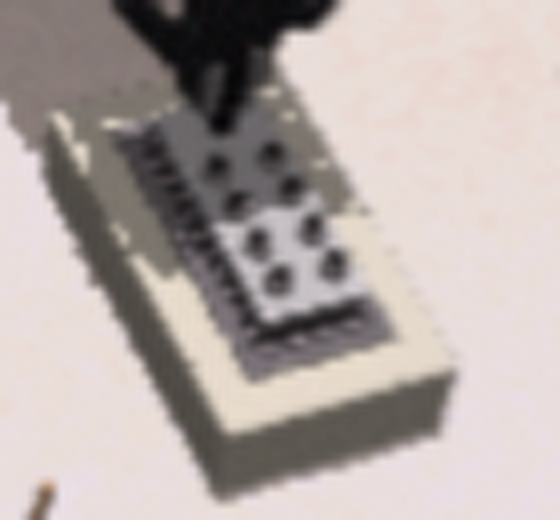

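```bash
python3 -c "
from cell import *
s=state();print(s['t'],s['finger_gap'],s['eef_pos']);print(finish_job())"
```

```text
11.5 11.204358886396252 [532.41709801 250.69023921  81.5425908 ]
the job is handed in; nothing more can be done
None
```

I pinched the carrier's grip at 40 N and drew it about 97 mm straight out of the dock, then a further 12 mm while starting the lift. I carried it over the rack with its underside about 135 mm up. The job was handed in at 11.5 s with the carrier held still over the grille; `finish_job()` reports no verdict.

- **Grip:** The finger gap was 11.2 mm on the 12 mm block.
- **Height:** The underside is about 11.5 mm above the frame, worked out from the grasp height.
- **Angle:** The tool's lengthwise axis is at 18.7°, matching the grille's measured 18.7°. The last picture shows the carrier parallel to the grille, with a visible gap and shadow beneath it.
- **Contact:** The wrist reads only about 0.9 N of hanging load and nothing pushing up, so there is no sign of touching the remover. That load was about 1.5 N just after the lift, and I put the difference down to sensor noise.
- **Centring:** The estimates disagree by a few millimetres. Before the last 3 mm correction the camera put the carrier about 4 mm off along the grille and 4 mm across it. Afterwards the arm's position puts it about 2 mm off each way, with the across error on the opposite side from the camera's. I did not remeasure it in the last picture, where the shift hardly showed, but every estimate is well inside the 12 mm limit.
- **Bystanders:** I did not measure the loose objects again. I noticed no sign of contact with any of them.

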